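Feel a squeegee blade for nicks

TASK

Check the blade of the squeegee that stands clamped, blade up, in the small spring cradle: touch the blade's top edge with the fingertips at the end beside the red-lidded jar, stroke along the whole edge to the end beside the black-lidded jar, and only there lift off clear. Keep a light touch all the way, so that the sprung cradle stays a little sunk but never reaches its bottom stop. Do not grip the blade, do not shift or lift the cradle, and leave the two jars, the tape roll and the star knob where they are.

Things in the scene. Friction and masses are not known exactly. Their poses are not given: they have to be found in the camera images.
- cradle: The loose checking cradle: blue base plate 115 x 206 mm, 18 mm high on rubber feet, 4.5 kg, with two steel guide pins 73 mm high at its ends. Origin at the centre of its underside on the table, z up, y along the blade (the long side), x across it. It only stands there and can be pushed away.
- blade_edge (a point): Middle of the top edge of the squeegee's amber blade, 150 mm above the table when nothing presses on it; it sinks with the carriage. The edge is straight, level and flat, 163 mm long (81 mm to each side of this point along the point's y axis) and 9 mm wide (x axis); z up. The blade stands 25 mm clear above the brown wooden handle, which is 29 mm thick and 165 mm long, blade and handle together 110 mm tall, clamped in the floating carriage.
- carriage (a joint): How far the sprung carriage with the squeegee is pressed down, in m: 0 free at the top, 0.013 at the bottom stop. It yields from about 3 N and takes 0.4 N more for each mm (about 5 N at 5 mm), and rises again by itself.
- red_jar: Small white ink jar with a red lid, 67 mm across, 62 mm high, loose, standing about 150 mm from the blade's middle near one end of the cradle. Origin at the centre of its underside. It marks the end where the stroke starts; which end that is varies.
- black_jar: The same kind of jar with a black lid, 67 mm across, 68 mm high, near the other end of the cradle. Origin at the centre of its underside. It marks the end where the stroke finishes.
- tape: Roll of brown tape lying flat behind the cradle, 84 mm across, 30 mm high, loose. Origin at the centre of its underside. To be left alone.
- star_knob: Black star knob lying in front of the cradle, 47 mm across, 27 mm high, loose. Origin at the centre of its underside. To be left alone.
- squeegee: The squeegee clamped in the carriage (fixed to it), 110 x 165 x 31 mm. Its origin lies in the middle of one broad side of the handle, 55 mm below the blade's edge; its x axis points up to the blade, its y axis along the blade.
Not all that is in view belongs to the job. What is shaped like the black_jar but blue or green is not meant. What is shaped like the red_jar but orange is not meant.

How it is judged (in metres and radians):
On the way, in this order (a step that is already met when the one before it is completed fails the run):
1. fingertips touch the blade's edge lightly within 28 mm of its end beside the red-lidded jar (((y of red_jar in the frame of blade_edge below 0 m and y of the grasp point in the frame of blade_edge between -0.1 and -0.053 m) or (y of red_jar in the frame of blade_edge above 0 m and y of the grasp point in the frame of blade_edge between 0.053 and 0.1 m)) and x of the grasp point in the frame of blade_edge between -0.025 and 0.025 m and z of the grasp point in the frame of blade_edge between 0.006 and 0.035 m and value of joint carriage between 0.001 and 0.0115 m and contact force between the fingers and squeegee above 0.5 N), for 0.1 s.
2. touching lightly at the blade's middle (((y of red_jar in the frame of blade_edge below 0 m and y of the grasp point in the frame of blade_edge between -0.015 and 0.015 m) or (y of red_jar in the frame of blade_edge above 0 m and y of the grasp point in the frame of blade_edge between -0.015 and 0.015 m)) and x of the grasp point in the frame of blade_edge between -0.025 and 0.025 m and z of the grasp point in the frame of blade_edge between 0.006 and 0.035 m and value of joint carriage between 0.001 and 0.0115 m and contact force between the fingers and squeegee above 0.5 N), for 0.05 s.
3. touching lightly within 28 mm of the end beside the black-lidded jar (((y of red_jar in the frame of blade_edge below 0 m and y of the grasp point in the frame of blade_edge between 0.053 and 0.1 m) or (y of red_jar in the frame of blade_edge above 0 m and y of the grasp point in the frame of blade_edge between -0.1 and -0.053 m)) and x of the grasp point in the frame of blade_edge between -0.025 and 0.025 m and z of the grasp point in the frame of blade_edge between 0.006 and 0.035 m and value of joint carriage between 0.001 and 0.0115 m and contact force between the fingers and squeegee above 0.5 N), for 0.1 s.
At the end, for the whole second after the job is handed in: The carriage has risen again (less than 1.5 mm down), the cradle stands within 6 mm of where it was, and the jars, tape roll and star knob within 8 mm of where they were, all at rest (value of joint carriage below 0.0015 m and distance of cradle from where it was at the start of the episode below 0.006 m and angle between cradle's own z axis and vertical below 0.03 rad and distance of each of red_jar, black_jar, tape, star_knob from where it was at the start of the episode below 0.008 m and linear speed of each of red_jar, black_jar, tape, star_knob, cradle below 0.02 m/s); the robot touches nothing.
It fails at once if the fingertips hover close over the middle part of the edge (more than 37 mm from both ends) without pressing on it: touch was lost, or the stroke did not begin and end at the blade's ends (y of the grasp point in the frame of blade_edge between -0.044 and 0.044 m and x of the grasp point in the frame of blade_edge between -0.012 and 0.012 m and z of the grasp point in the frame of blade_edge between 0.006 and 0.033 m and value of joint carriage below 0.0003 m).
It fails at once if the blade is gripped or straddled: the pads are down at the edge's height (y of the grasp point in the frame of blade_edge between -0.082 and 0.082 m and x of the grasp point in the frame of blade_edge between -0.03 and 0.03 m and z of the grasp point in the frame of blade_edge between -0.06 and 0.004 m).
It fails at once if the carriage is pressed to its bottom stop (over 12.2 mm), or the squeegee with more than 20 N (value of joint carriage above 0.0122 m or contact force between the fingers and squeegee above 20 N).
It fails at once if the cradle is shifted or lifted by more than 8 mm, or tipped (distance of cradle from where it was at the start of the episode above 0.008 m or angle between cradle's own z axis and vertical above 0.06 rad).
It fails at once if a jar, the tape roll or the star knob is moved more than 10 mm (distance of any of red_jar, black_jar, tape, star_knob from where it was at the start of the episode above 0.01 m).
It also fails if it takes over 40 s, if anything falls off the work surface, if the arm or the gripper's body presses on something with over 40 N, if the wrist force passes 120 N, or if a joint passes its speed limit or range.

ROBOT

A 7-joint arm with a two-finger parallel gripper is mounted at the origin on a cart in front of the work surface, level with it; the furniture and walls round the work are solid. World frame = base frame: x ahead of the robot, y to its left, z up, the work surface at z = 0. Lengths are in mm, angles in rad, forces in N, time in s.
With the tool pointing down it reaches from about 400 to 925 mm from the base axis. Payload 5.6 kg.
Tool frame: the origin (TCP) lies at the very end of the fingers, on their centre line; the grasp point (between the pads) lies 19 mm behind it (manip.tcp_to_grasp is the distance from the TCP to the grasp point, in mm); x points along the fingers, y is the direction in which the jaws open and shut, and the axes are right-handed (so a half turn about x gives the same grasp; the last joint's range is limited). The gripper opens to 85 mm and grips with 20 to 120 N. Pads are 22 mm wide; open, the fingers measure 114 mm over their backs; the gripper's body (76 mm by 85 mm) begins 54 mm behind the grasp point. The pads swing forward as they close: fully open they stand 13 mm farther back than shut.
Start: joints at [1.297, 0.468, -0.012, 1.603, 0.006, 1.071, -0.056], TCP at [148.649, -632.781, 231.29] pointing down, gripper open.
Joint ranges: [-2.53, 2.53], [-0.31, 2.02], [-1.57, 1.55], [0.28, 2.44], [-1.29, 4.43], [0.15, 1.84], [-2.92, 2.92]. Speed limits (rad/s): [2.57, 2.57, 3.14, 3.14, 3.14, 3.14, 3.14].

INTERFACE

Orientations are given as a 3x3 rotation matrix whose columns are the frame's x, y, z axes.
In Python, from plant import manip gives the robot as it stands.
- The arm moves only by the tool drive_tool, never from a script. Its argument "series" is a list of rows, each a list of 5 numbers: the finger opening in mm, from 0 to 85.4, then the shift along the tool's x, y, z in mm, then the turn about the tool's x in degrees. In form: [[grip, x, y, z, roll], ...]. A call has exactly 8 rows; each row shifts and turns the pose as measured when the row begins, along the tool's axes as they then stand; what a row does not reach is not made up. A row lasts 1/8 s, in which the tool goes at most 62.5 mm and 10.7 degrees, less where a joint would pass 70% of its speed; a pose out of reach is approached as far as the arm can. A call is refused whole if a number of a shift passes 62.5 or a number of a turn 10.7, either way. A call with a gripper value outside its range is refused whole. The fingers move at their own pace and stop on an object; the grip force is fixed at half the most. Time passes only in rows, so rows that do not move let the fingers close, or fill a call up. It gives the time, the measured TCP pose, the force and the opening at its end, in the units of the state.
- manip.read_state(): the state, without advancing time (a new reading comes with each control period).
- manip.grab_frame(name): name is "scene" or "side" or "wrist"; returns a dict with "img" (420x560x3 uint8, red, green, blue), "fx", "fy", "cx", "cy" (pixels), "position" and "orientation" of the camera in the world. Camera axes: x right, y down, z forward; pixel columns grow to the right and rows downward; lengths in mm; the calibration is good to about 2 mm. A picture is of the moment at which its call begins. There is no depth.
- manip.finish_job(): hands the job in, once; it reports no verdict.
The state is a dict: "t": time; "qpos": joint angles; "qd": joint speeds; "joint_efforts": joint torques, N m; "tool_pos": TCP position; "tcp_rot": TCP orientation; "force": force on the tool from outside, world axes, zero at the start; "torque": the same for the moment, N m; "gripper_width": finger opening in mm.
Only numpy, scipy, OpenCV 4.12 (cv2) and the standard library are available. Lean on these libraries where they do the work, as an engineer would, in place of code of your own. Each camera call takes 0.05 s, during which the arm holds its last target. There are 200 camera calls.

## Working session

There is one attempt and no reset: what is moved stays moved. The work goes in short steps, Python scripts to look and compute and a tool call to move; the robot and the scene stay as the last step left them, time stands still between calls to the robot, and variables do not carry over. Pictures are saved under pics/ and viewed, about 8 in all and at most 12, crops included, and the job is handed in when it is done.

Besides the shell and the picture viewer there is one more tool, called after "Emit:" by a JSON object that holds its "fn" and its "kwargs", one argument or row to a line. drive_tool: Moves the arm, as the interface text tells. Its arguments: {"type":"object","properties":{"series":{"type":"array"}},"required":["series"]}

```bash
mkdir -p pics; ls; cat > h.py <<'E'
import numpy as np, cv2, pickle
from plant import manip
def snap(n,tag):
    f=manip.grab_frame(n); cv2.imwrite(f'pics/{tag}.png',cv2.cvtColor(np.array(f['img']),cv2.COLOR_RGB2BGR)); pickle.dump(f,open(f'pics/{tag}.pkl','wb')); return f
def load(tag): return pickle.load(open(f'pics/{tag}.pkl','rb'))
def onplane(f,u,v,z):
    d=np.array(f['orientation'])@np.array([(u-f['cx'])/f['fx'],(v-f['cy'])/f['fy'],1.]); p=np.array(f['position']); return p+d*(z-p[2])/d[2]
def proj(f,P):
    c=np.array(f['orientation']).T@(np.array(P,float)-np.array(f['position'])); return f['fx']*c[0]/c[2]+f['cx'],f['fy']*c[1]/c[2]+f['cy']
E
python3 - <<'E'
from h import *
a=[snap(n,n+'0') for n in('scene','side')]
for f in a: print(f['position'],np.round(f['orientation'],2).tolist(),f['fx'])
ims=[cv2.imread(f'pics/{n}0.png') for n in('scene','side')]
cv2.imwrite('pics/both0.png',cv2.resize(np.vstack(ims),(800,1200))[:,:]) 
s=manip.read_state(); print(s['t'],s['tool_pos'],np.round(s['tcp_rot'],3),s['force'],s['gripper_width'],manip.tcp_to_grasp)
E
```

```text
pics
[ 36.11388864 343.38373196 722.78756699] [[-0.58, -0.58, 0.58], [-0.81, 0.39, -0.43], [0.02, -0.72, -0.7]] 417.53872997726796
[ 933.43621761 -413.40880308  874.78075057] [[0.69, 0.58, -0.43], [0.72, -0.57, 0.4], [-0.02, -0.58, -0.81]] 526.3678434695046
0.1 [ 148.5000305  -632.28840607  230.38901525] [[-0.     0.229 -0.973]
 [ 0.002 -0.973 -0.229]
 [-1.    -0.002  0.   ]] [ 0.38926623 -0.00120454  0.02560761] 85.40746816007184 18.700000000000003
```

View pics/scene0.png

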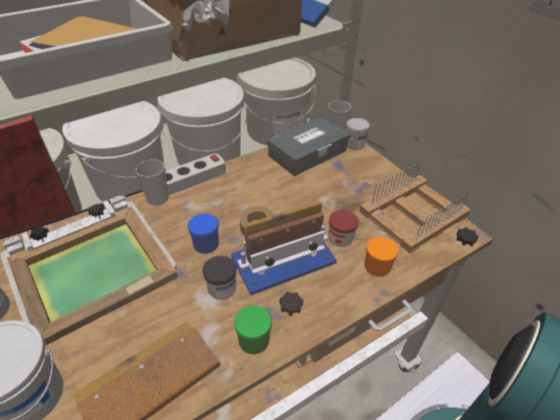

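View pics/side0.png

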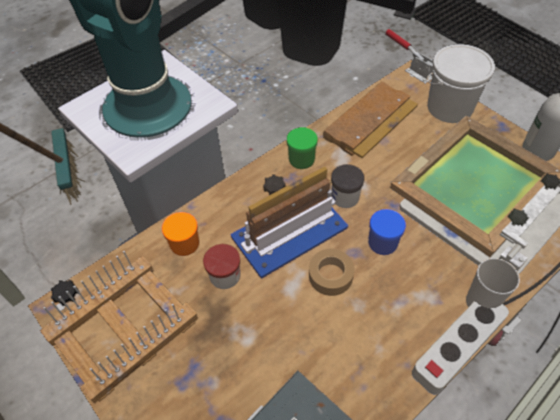

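The scene view shows the red-lidded jar at (343,227), the black one at (221,277) and the blade between them, about (247,230) to (323,208). In the side view, red is at (222,262) and black at (347,180). The decoys are blue (204,233), green (253,328) and orange (381,256). Next, an enlarged crop to confirm.

```bash
python3 - <<'E'
from h import *
a=cv2.imread('pics/scene0.png')[180:310,180:400]; b=cv2.imread('pics/side0.png')[140:300,190:400]
a=cv2.resize(a,(770,455),interpolation=cv2.INTER_CUBIC)[:300*2]; 
cv2.imwrite('pics/ca.png',cv2.resize(a,None,fx=1,fy=1)); cv2.imwrite('pics/cb.png',cv2.resize(b,(787,600),interpolation=cv2.INTER_CUBIC))
for n,L in(('scene',dict(red=(343,222,62),black=(220,272,68),b0=(247,228,150),b1=(323,208,150))),('side',dict(red=(222,260,62),black=(347,178,68),b0=(329,174,150),b1=(249,213,150)))):
    f=load(n+'0')
    for k,(u,v,z) in L.items(): print(n,k,onplane(f,u,v,z).round(0))
E
```

```text
scene red [ 486. -160.   62.]
scene black [514. 137.  68.]
scene b0 [517.  69. 150.]
scene b1 [478. -86. 150.]
side red [ 495. -168.   62.]
side black [527. 129.  68.]
side b0 [540.  58. 150.]
side b1 [ 504. -102.  150.]
```

View pics/ca.png

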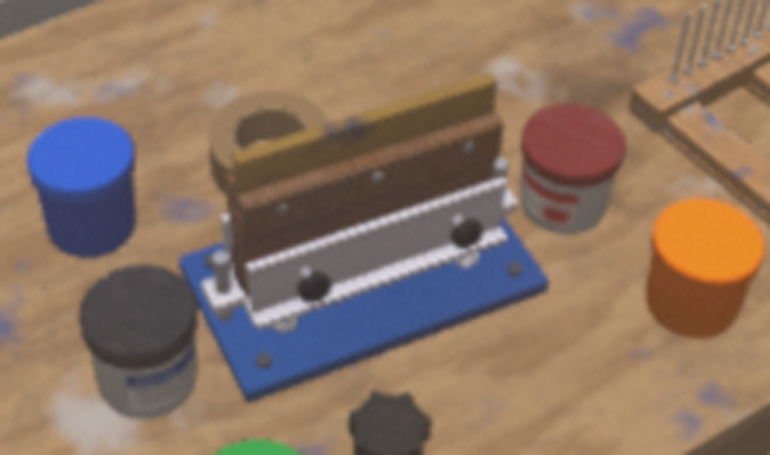

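View pics/cb.png

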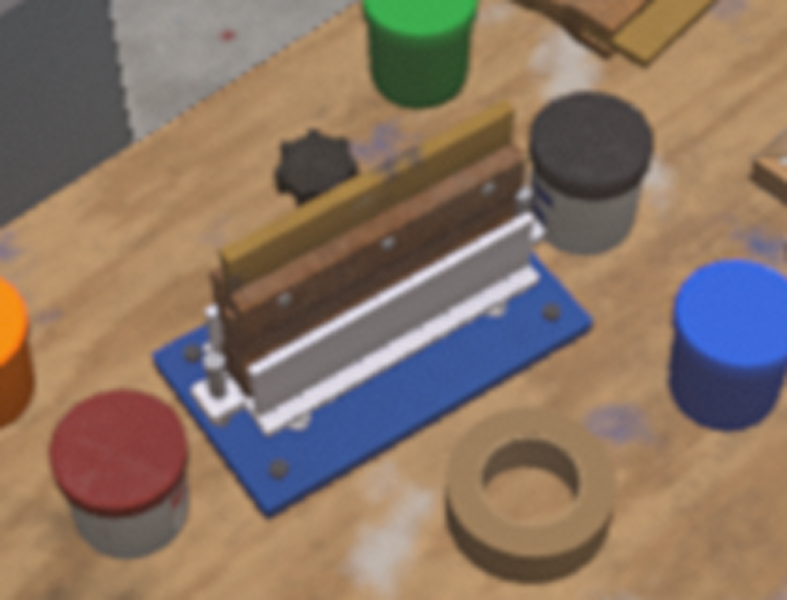

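Both crops confirm the two target jars: the dark red lid and the black lid each stand at an end of the blade, and blue, green and orange are separate jars. Now I'll refine the blade line from the amber outline's top edge.

```bash
python3 - <<'E'
from h import *
R={}
for n,o,s,pts in(('scene',(180,180),3.5,((236,156),(494,77))),('side',(190,140),3.75,((512,104),(222,249)))):
    f=load(n+'0'); img=f['img']; hsv=cv2.cvtColor(np.array(img),cv2.COLOR_RGB2HSV).astype(int)
    P=[(o[0]+(x+.5)/s-.5,o[1]+(y+.5)/s-.5) for x,y in pts]
    Q=[onplane(f,*p,150) for p in P]; R[n]=Q
    print(n,[q.round(1) for q in Q],'len',np.linalg.norm(Q[0]-Q[1]).round(1),'yaw',np.degrees(np.arctan2(*(Q[0]-Q[1])[[1,0]])))
    # blue plate outline
    m=cv2.inRange(hsv.astype(np.uint8),(105,140,60),(125,255,255)); 
    k,l,st,c=cv2.connectedComponentsWithStats(m); 
    for i in range(1,k):
        if st[i,4]>200: print(st[i])
c=np.mean([R['scene'],R['side']],axis=0); print(c, c.mean(0))
E
```

```text
scene [array([525.3,  63.9, 150. ]), array([495.6, -94.1, 150. ])] len 160.8 yaw 79.32946308882636
[302   0  24  21 335]
[188 214  30  22 496]
[240 253  81  38 981]
side [array([525.2,  65.4, 150. ]), array([492.3, -92.5, 150. ])] len 161.3 yaw 78.24263926758013
[ 232  209  115   67 1757]
[370 210  35  30 820]
[[525.26201977  64.65445912 150.        ]
 [493.94154209 -93.30952024 150.        ]] [509.60178093 -14.32753056 150.        ]
```

Both views agree. The blade centre is about (510,-14), its direction is 78.8° from x, and the length comes out at 161 mm against 163. The red end is at -y, near (494,-94). I'll close the fingers and move over to the red end at height.

Emit:
{"fn": "drive_tool", "kwargs": {
  "series": [
    [0,0,-15,-15,0],
    [0,0,-30,-30,0],
    [0,0,-30,-30,0],
    [0,0,-30,-30,0],
    [0,0,-30,-30,0],
    [0,0,-30,-30,0],
    [0,0,-30,-30,0],
    [0,0,-30,-30,0]
  ]
}}

```text
t: 1.1
tool_pos: [317.7, -354.7, 227.2]
tcp_rot: [[-0.004, 0.222, -0.975], [0.006, -0.975, -0.222], [-1.0, -0.007, 0.003]]
force: [0.3, -1.8, -0.1]
gripper_width: 0.1
```

Emit:
{"fn": "drive_tool", "kwargs": {
  "series": [
    [0,-1,-30,-30,0],
    [0,-1,-30,-30,0],
    [0,-1,-30,-30,0],
    [0,-1,-30,-30,3],
    [0,-1,-25,-30,5],
    [0,0,-15,-25,5],
    [0,0,0,-10,5],
    [0,0,0,0,5]
  ]
}}

```text
t: 2.1
tool_pos: [471.2, -153.0, 231.4]
tcp_rot: [[-0.006, -0.183, -0.983], [0.008, -0.983, 0.183], [-1.0, -0.006, 0.008]]
force: [-0.3, -0.0, -0.4]
gripper_width: -0.1
```

```bash
python3 - <<'E'
from h import *
s=manip.read_state(); p=np.array(s['tool_pos']); R=np.array(s['tcp_rot'])
d=np.array([.195,.981,0]); print(p,R.round(3),s['force'],s['gripper_width'])
t=np.array([509.6,-14.3,170])-70*d
print('to target, tool axes',R.T@(t-p),'roll', np.degrees(np.arctan2(R[1,1],R[0,1]))+101.2)
E
```

```text
[ 471.22833895 -153.00371807  231.35373463] [[-0.006 -0.183 -0.983]
 [ 0.008 -0.983  0.183]
 [-1.    -0.006  0.008]] [-0.27042973 -0.03616462 -0.3632173 ] -0.10179044202958533
to target, tool axes [ 61.72779911 -72.97896941 -11.99632381] roll 0.6813604479087871
```

Emit:
{"fn": "drive_tool", "kwargs": {
  "series": [
    [0,0,-15,-3,0],
    [0,0,-15,-3,0],
    [0,0,-15,-3,0],
    [0,0,-15,-3,0],
    [0,10,-10,0,0],
    [0,10,-3,0,0],
    [0,10,0,0,0],
    [0,5,0,0,0]
  ]
}}

```text
t: 3.1
tool_pos: [496.7, -77.2, 193.5]
tcp_rot: [[-0.008, -0.177, -0.984], [0.008, -0.984, 0.177], [-1.0, -0.007, 0.01]]
force: [-0.0, 0.3, 0.2]
gripper_width: -0.0
```

```bash
cat > st.py <<'E'
from h import *
s=manip.read_state(); p=np.array(s['tool_pos']); R=np.array(s['tcp_rot'])
d=np.array([.195,.981,0]); e=np.array([.981,-.195,0]); c=np.array([509.6,-14.3,150])
g=p-R[:,0]*18.7
print(s['t'],'blade-frame tcp: along %.1f across %.1f z %.1f'%((p-c)@d,(p-c)@e,p[2]-150),'grasp along %.1f across %.1f'%((g-c)@d,(g-c)@e),'F',np.round(s['force'],2),R.T[1].round(3))
print('to start, tool axes',R.T@(c-70*d-p),'black-end',R.T@(c+72*d-p))
E
python3 - <<'E'
import runpy; runpy.run_path('st.py')
from h import *
s=manip.read_state()
ims=[]
for n in('scene','side'):
    f=snap(n,n+'1'); im=cv2.imread(f'pics/{n}1.png'); u,v=proj(f,s['tool_pos']); print(n,u,v)
    u0,v0=int(u)-70,int(v)-70; print(u0,v0); ims.append(cv2.resize(im[v0:v0+150,u0:u0+100 if 0 else u0+140],(400,428),interpolation=cv2.INTER_CUBIC))
cv2.imwrite('pics/c1.png',np.hstack(ims))
E
```

```text
3.1 blade-frame tcp: along -64.3 across -0.4 z 43.5 grasp along -64.4 across -0.2 F [-0.01  0.32  0.23] [-0.177 -0.984 -0.007]
to start, tool axes [43.4193802   6.05075558 -0.73984962] black-end [  44.33229066 -135.95067042   -3.29815235]
scene 315.6128718614403 188.1594028720025
245 118
side 255.57708440413268 186.72454243345277
185 116
```

View pics/c1.png

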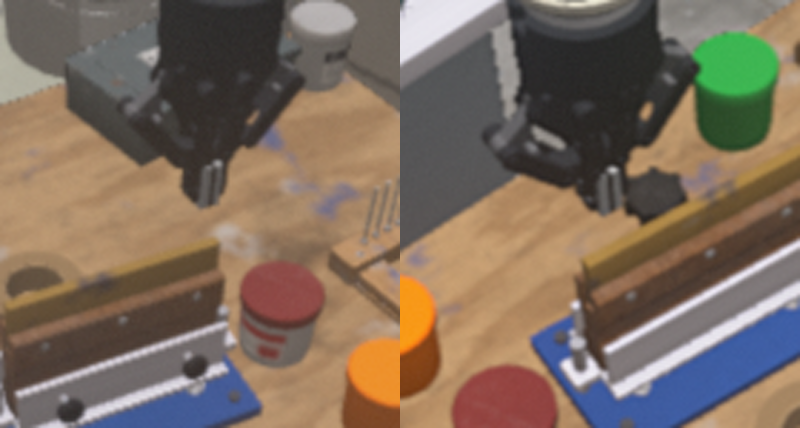

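The view shows the shut fingertips just above the red end of the blade, in line with it. The tips are at (205,205) in the left half, and the TCP projects there too. Descending.

Emit:
{"fn": "drive_tool", "kwargs": {
  "series": [
    [0,5,4,0,0],
    [0,6,2,-1,0],
    [0,6,0,0,0],
    [0,6,0,0,0],
    [0,5,0,0,0],
    [0,3,0,0,0],
    [0,2,0,0,0],
    [0,1,0,0,0]
  ]
}}

```text
t: 4.2
tool_pos: [496.7, -84.3, 157.8]
tcp_rot: [[-0.007, -0.179, -0.984], [0.008, -0.984, 0.179], [-1.0, -0.007, 0.009]]
force: [-0.3, 0.1, -0.7]
gripper_width: 0.1
```

```bash
python3 st.py
```

```text
4.2 blade-frame tcp: along -71.2 across 1.0 z 7.8 grasp along -71.3 across 1.2 F [-0.34  0.07 -0.75] [-0.179 -0.984 -0.007]
to start, tool axes [ 7.78661715 -1.08920977  0.90318734] black-end [   8.69316526 -143.09437153   -1.44106276]
```

Emit:
{"fn": "drive_tool", "kwargs": {
  "series": [
    [0,2,0,0,0],
    [0,2,0,0,0],
    [0,2,0,0,0],
    [0,2,0,0,0],
    [0,1.5,0,0,0],
    [0,1,0,0,0],
    [0,1,0,0,0],
    [0,0,0,0,0]
  ]
}}

```text
t: 5.2
tool_pos: [497.0, -84.3, 146.8]
tcp_rot: [[-0.006, -0.179, -0.984], [0.007, -0.984, 0.179], [-1.0, -0.006, 0.008]]
force: [-1.5, 0.6, 4.8]
gripper_width: 0.1
```

```bash
python3 st.py
```

```text
5.2 blade-frame tcp: along -71.1 across 1.2 z -3.2 grasp along -71.2 across 1.4 F [-1.54  0.63  4.82] [-0.179 -0.984 -0.006]
to start, tool axes [-3.20583847 -1.13051925  1.25521572] black-end [  -2.37219333 -143.13618569   -1.08551846]
```

Contact is made: about 4.8 N, 3 mm sunk. I'll sink a little deeper and begin the stroke.

Emit:
{"fn": "drive_tool", "kwargs": {
  "series": [
    [0,1,0,0,0],
    [0,1,0,0,0],
    [0,0,-3,0,0],
    [0,0,-5,0,0],
    [0,0,-5,0,0],
    [0,0,-5,0,0],
    [0,0,-5,0,0],
    [0,0,-5,0,0]
  ]
}}

```text
t: 6.2
tool_pos: [503.5, -58.0, 145.6]
tcp_rot: [[-0.004, -0.181, -0.984], [0.004, -0.984, 0.181], [-1.0, -0.003, 0.004]]
force: [-0.6, -3.1, 3.9]
gripper_width: 0.2
```

```bash
python3 st.py
```

```text
6.2 blade-frame tcp: along -44.1 across 2.5 z -4.4 grasp along -44.1 across 2.6 F [-0.57 -3.14  3.87] [-0.181 -0.984 -0.003]
to start, tool axes [-4.43509109 25.87447736  2.8962658 ] black-end [  -4.03103068 -116.13765533    0.85317839]
```

Emit:
{"fn": "drive_tool", "kwargs": {
  "series": [
    [0,0.5,-5,0.3,0],
    [0,0.2,-5,0.3,0],
    [0,0.2,-5,0.3,0],
    [0,0.2,-5,0.3,0],
    [0,0,-5,0.3,0],
    [0,0,-5,0.3,0],
    [0,0,-5,0.3,0],
    [0,0,-5,0.3,0]
  ]
}}

```text
t: 7.2
tool_pos: [508.8, -15.9, 144.7]
tcp_rot: [[-0.003, -0.181, -0.984], [0.003, -0.984, 0.181], [-1.0, -0.002, 0.004]]
force: [-1.0, -4.1, 5.0]
gripper_width: 0.1
```

```bash
python3 st.py
```

```text
7.2 blade-frame tcp: along -1.7 across -0.5 z -5.3 grasp along -1.7 across -0.4 F [-0.99 -4.13  4.99] [-0.181 -0.984 -0.002]
to start, tool axes [-5.43239899 68.30720384  0.54786103] black-end [ -5.13367965 -73.70506723  -1.5037082 ]
```

Emit:
{"fn": "drive_tool", "kwargs": {
  "series": [
    [0,0,-5,0,0],
    [0,0,-5,0,0],
    [0,0,-5,0,0],
    [0,0,-5,0,0],
    [0,0,-5,0,0],
    [0,0,-5,0,0],
    [0,0,-5,0,0],
    [0,0,-5,0,0]
  ]
}}

```text
t: 8.2
tool_pos: [515.0, 26.0, 144.5]
tcp_rot: [[-0.006, -0.181, -0.983], [0.002, -0.983, 0.181], [-1.0, -0.001, 0.006]]
force: [-0.3, -3.6, 5.3]
gripper_width: -0.3
```

```bash
python3 st.py
```

```text
8.2 blade-frame tcp: along 40.6 across -2.5 z -5.5 grasp along 40.5 across -2.4 F [-0.29 -3.57  5.35] [-0.181 -0.983 -0.001]
to start, tool axes [ -5.60612231 110.58276546  -0.92680885] black-end [ -5.50686346 -31.43009962  -2.95648958]
```

Emit:
{"fn": "drive_tool", "kwargs": {
  "series": [
    [0,0,-5,-0.4,0],
    [0,0,-5,-0.4,0],
    [0,0,-5,-0.4,0],
    [0,0,-5,-0.4,0],
    [0,0,-5,-0.4,0],
    [0,0,-4,0,0],
    [0,0,-1,0,0],
    [0,0,0,0,0]
  ]
}}

```text
t: 9.2
tool_pos: [520.6, 58.1, 144.1]
tcp_rot: [[-0.01, -0.18, -0.984], [0.001, -0.984, 0.18], [-1.0, 0.001, 0.01]]
force: [0.5, -3.3, 5.1]
gripper_width: 0.4
```

```bash
python3 - <<'E'
import runpy; runpy.run_path('st.py')
from h import *
s=manip.read_state()
ims=[]
for n in('scene','side'):
    f=snap(n,n+'2'); im=cv2.imread(f'pics/{n}2.png'); u,v=proj(f,s['tool_pos'])
    u0,v0=int(u)-70,int(v)-70; ims.append(cv2.resize(im[v0:v0+150,u0:u0+140],(400,428),interpolation=cv2.INTER_CUBIC))
cv2.imwrite('pics/c2.png',np.hstack(ims))
E
```

```text
9.2 blade-frame tcp: along 73.2 across -3.3 z -5.9 grasp along 73.2 across -3.1 F [ 0.49 -3.32  5.12] [-0.18  -0.984  0.001]
to start, tool axes [ -5.84493839 143.25633656  -1.06325241] black-end [-5.94321434  1.24530252 -3.21728469]
```

View pics/c2.png

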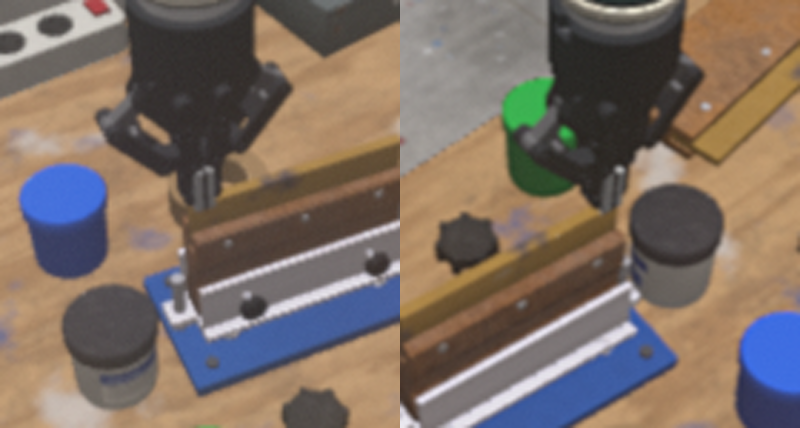

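The fingertips rest on the black end of the edge, at about (203,205) in the left half and (612,205) in the right. I've held there for well over 0.1 s. Now I'll lift straight up.

Emit:
{"fn": "drive_tool", "kwargs": {
  "series": [
    [0,0,0,0,0],
    [0,-4,0,0,0],
    [0,-6,0,0,0],
    [0,-10,0,0,0],
    [0,-20,0,0,0],
    [0,-20,0,0,0],
    [0,-20,0,0,0],
    [0,-10,0,0,0]
  ]
}}

```text
t: 10.3
tool_pos: [518.4, 63.4, 236.4]
tcp_rot: [[-0.017, -0.176, -0.984], [0.007, -0.984, 0.176], [-1.0, -0.004, 0.018]]
force: [0.6, 0.2, -0.3]
gripper_width: 0.1
```

```bash
python3 - <<'E'
import runpy; runpy.run_path('st.py')
from h import *
for n in('scene','side'):
    f=snap(n,n+'3'); a=load(n+'0')
    for k,(lo,hi) in dict(blue=((105,140,60),(125,255,255)),red=((170,90,50),(179,255,255))).items():
        for g in(a,f):
            m=cv2.inRange(cv2.cvtColor(np.array(g['img']),cv2.COLOR_RGB2HSV),lo,hi); c,l,st,ce=cv2.connectedComponentsWithStats(m)
            print(n,k,[(*ce[i].round(1),int(st[i,4])) for i in range(1,c) if st[i,4]>150])
E
```

```text
10.3 blade-frame tcp: along 77.9 across -6.5 z 86.4 grasp along 77.9 across -6.2 F [ 0.6   0.21 -0.25] [-0.176 -0.984 -0.004]
to start, tool axes [ 85.71486079 148.36336837  -5.10582505] black-end [86.2095282   6.36454874 -7.91185984]
scene blue [(np.float64(311.2), np.float64(9.4), 335), (np.float64(202.5), np.float64(224.3), 496), (np.float64(279.0), np.float64(272.4), 981)]
scene blue [(np.float64(311.7), np.float64(10.4), 314), (np.float64(202.5), np.float64(224.2), 494), (np.float64(278.4), np.float64(272.6), 961)]
scene red []
scene red []
side blue [(np.float64(292.3), np.float64(245.0), 1757), (np.float64(387.2), np.float64(224.3), 820)]
side blue [(np.float64(292.2), np.float64(245.0), 1750), (np.float64(387.2), np.float64(224.3), 819)]
side red []
side red []
```

View pics/scene3.png

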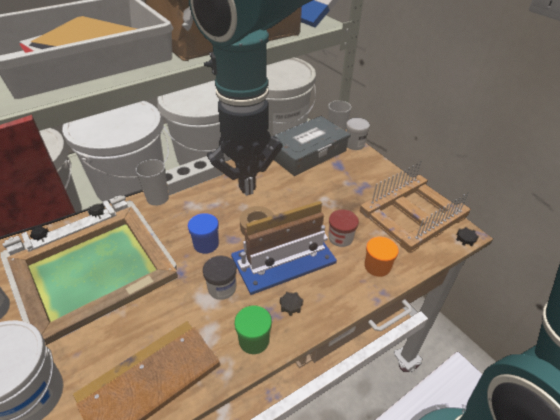

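The tool is 86 mm clear of the edge. The jars (343,227) and (221,277), the tape (258,218), the knob (291,302) and the cradle all look unmoved. Handing in.

```bash
python3 -c "
from plant import manip; print(manip.finish_job())"
```

```text
the job is handed in; nothing more can be done
None
```

I stroked the blade's top edge with shut fingertips, from about 71 mm on the red-jar side of its middle to about 73 mm on the black-jar side. Then I lifted straight up to 86 mm clear and handed the job in at about 10 s; no verdict was reported.

- **Touch:** at every check the tips were 3–6 mm below the free edge height with 4–5 N upward, so the carriage stayed a little sunk and well off its 13 mm stop. Sideways drag was about 3–4 N. Between checks I had no direct reading of the carriage.
- **Cradle:** the blue plate's image position was the same before and after, within 0.6 pixel in the scene view and 0.1 in the side view.
- **Jars, tape and knob:** they look unmoved in the last scene picture. That is by eye only, because my colour mask for the red lid found nothing in either the first or last pictures.
- **Disagreement:** the two views put the blade's far top corners at the same place, where about 9 mm apart was expected. I took the mean as the centre line. The tips stayed within about 3.5 mm of that line along the stroke.

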